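# Change over the microscope lens behind the bottles

## Robot

A 6-joint arm with a two-finger parallel gripper is mounted at the origin on the work surface. World frame = base frame: x ahead of the robot, y to its left, z up, the work surface at z = 0. Lengths are in m, angles in rad, forces in N, time in s.
With the tool pointing down it reaches from about 0.275 to 0.85 m from the base axis. Payload 5.2 kg.
Tool frame: the origin (TCP) lies on the centre line of the jaws, within the pads' length; the fingertips stand 19 mm ahead of it and the grasp point (between the pads) is the TCP; z points along the fingers, x is the direction in which the jaws open and shut, and the axes are right-handed (so a half turn about z gives the same grasp; the last joint's range is limited). The gripper opens to 85 mm and grips with 20 to 120 N. Pads are 22 mm wide; open, the fingers measure 114 mm over their backs; the gripper's body (76 mm by 85 mm) begins 54 mm behind the grasp point. The pads swing forward as they close: fully open they stand 13 mm farther back than shut.
Start: joints at [-1.51, 0.259, 1.535, -0, 1.348, -0.203], TCP at [0.143, -0.531, 0.25] pointing down, gripper open.
Joint ranges: [-3.14, 3.14], [-0.91, 2.08], [0.19, 2.58], [-1.22, 4.36], [0.22, 2.71], [-3.12, 3.12]. Speed limits (rad/s): [2.57, 2.57, 3.14, 3.14, 3.14, 3.14].

## Interface

Orientations are given as [roll, pitch, yaw] about the fixed x, y, z axes, in that order (R = Rz(yaw) Ry(pitch) Rx(roll)).
In Python, from station import ctrl, cams, hand_in gives the robot as it stands. The module is installed in compiled form; this text tells all that it offers.
- The arm moves only by the tool jog_arm, never from a script. Its argument "commands" is text: rows parted by semicolons, each of 7 numbers parted by spaces: the shift along the tool's x, y, z scaled (see below), then the turn, a rotation vector about the tool's x, y, z scaled (see below), then the opening, from 0 (shut) to 1 (fully open). A call has 1 to 5 rows; each row is the pose to reach, as a shift and turn from the pose measured when the call began, along the tool's axes at that moment, turning the shorter way round; what a row does not reach only later rows make up. The controller multiplies each number of a shift by 0.5 m and each number of a turn by pi rad. A row lasts 1/10 s, in which the tool goes at most 50 mm and 8.59 degrees, less where a joint would pass 70% of its speed; a pose out of reach is approached as far as the arm can. A call with a number of a shift or a turn outside -1 to 1 is refused whole. A call with a gripper value outside its range is refused whole. The fingers move at their own pace and stop on an object; the grip force is fixed at half the most. Time passes only in rows, so rows that repeat a pose let the fingers close. It gives the time, the measured TCP pose, the force and the opening at its end, in the units of the state.
- ctrl.get_state(): the state, without advancing time (a new reading comes with each control period).
- cams.camera(name): name is "scene" or "top" or "wrist"; returns a dict with "frame" (420x560x3 uint8, blue, green, red), "mtx" (3x3 intrinsics, pixels), "R" (3x3) and "t" (3): a world point X has camera coordinates R X + t. Camera axes: x right, y down, z forward; pixel columns grow to the right and rows downward; lengths in m; the calibration is good to about 2 mm. A picture is of the moment at which its call begins. There is no depth.
- hand_in(): hands the job in, once; it reports no verdict.
The state is a dict: "t": time; "joint_positions": joint angles; "dq": joint speeds; "effort": joint torques, N m; "eef_pos": TCP position; "tool_rot": TCP orientation; "ft_force": force on the tool from outside, world axes, zero at the start; "wrist_torque": the same for the moment, N m; "width": finger opening in m.
Only numpy, scipy, OpenCV 4.12 (cv2) and the standard library are available. Lean on these libraries where they do the work, as an engineer would, in place of code of your own. Each camera call takes 0.05 s, during which the arm holds its last target. There are 200 camera calls.

## Task

Move the red-capped and the green-capped bottle out of the organiser to stand on the dark side mat, then take the blue-ringed lens from behind them and set it on the middle of the round lens stand, and after that put the yellow-ringed lens upright on the white place in the organiser that the blue one has left. Only then stand each bottle back on the middle of the disc of its own colour. Keep everything upright and leave the phone alone.

Things in the scene. Friction and masses are not known exactly. Their poses are not given: they have to be found in the camera images.
- red_bottle_mid (a point): red-capped white bottle, upright round: white body 40 mm across and 74 mm high with a red band low down, then a short neck and a red cap 30 mm across; 95 mm high in all, about 130 g. The point is at its centre, 47.5 mm above its underside, z up along its axis. It may be held across the white body anywhere from 40 to 70 mm above its underside.
- green_bottle_mid (a point): green-capped white bottle, upright round: white body 40 mm across and 74 mm high with a green band low down, then a short neck and a green cap 30 mm across; 95 mm high in all, about 130 g. The point is at its centre, 47.5 mm above its underside, z up along its axis. It may be held across the white body anywhere from 40 to 70 mm above its underside.
- blue_lens_mid (a point): Microscope lens, an upright black barrel 42 mm across and 40 mm high with a blue band near its top and a blue ring round the glass on top, about 100 g. The point is at its centre, 20 mm above its underside, z up. At the start it stands in the organiser, behind (beyond) the two bottles.
- yellow_lens_mid (a point): Microscope lens, an upright black barrel 42 mm across and 40 mm high with a yellow band near its top and a yellow ring round the glass on top, about 100 g. The point is at its centre, 20 mm above its underside, z up. At the start it stands on the blue repair mat on the bench, between the organiser and the robot.
- red_spot: Flat red disc 56 mm across painted on the organiser's floor: the place of the red-capped bottle, which stands on it at the start. Origin at its centre, at the height of the organiser's floor (6 mm above the bench). The two discs lie side by side, 53 mm in front of the lens place and 36 mm to its left and right, in either order.
- green_spot: Flat green disc 56 mm across painted on the organiser's floor: the place of the green-capped bottle, which stands on it at the start. Origin at its centre, at the height of the organiser's floor (6 mm above the bench). The two discs lie side by side, 53 mm in front of the lens place and 36 mm to its left and right, in either order.
- lens_seat (a point): Blue lens's place at the start: a white disc with black edge, 56 mm across. The point is at its centre on the floor of the grey organiser, 6 mm above the bench; x to the organiser's back, y to its left, z up. The organiser is a fixed flat tray 150 mm deep, 170 wide, open in front, its rim 12 mm above its floor along the back (56 mm behind this point) and the sides (81 mm to each side).
- stand_top (a point): Lens stand: a fixed round aluminium disc 80 mm across and 10 mm high with a black ring and a white middle on top. The point is at the centre of its top face, 10 mm above the bench, z up.
- side_mat_top (a point): Side mat: a fixed dark rubber mat 170 mm long (its x) and 100 mm wide (its y), 2 mm thick, with a thin yellow border line. The point is at the centre of its top face, z up. Both bottles have room on it one behind the other along x. It and the lens stand lie on opposite sides of the bench and may change sides.
- phone_mid (a point): Bystander: a white-framed phone with a black screen lying flat, 72 by 150 by 9 mm, not to be moved. The point is at its centre, x across it, y along it.

How it is judged:
By the outcome, as a careful person would: the job done as asked, in the order asked, and still so for the second after the job is handed in, with the robot touching nothing.
It also fails if it takes over 136 s, if anything falls off the work surface, if the arm or the gripper's body presses on something with over 40 N, if the wrist force passes 120 N, or if a joint passes its speed limit or range.

## Working session

There is one attempt and no reset: what is moved stays moved. The work goes in short steps, Python scripts to look and compute and a tool call to move; the robot and the scene stay as the last step left them, time stands still between calls to the robot, and variables do not carry over. Pictures are saved under pics/ and viewed, about 12 in all and at most 16, crops included, and the job is handed in when it is done.

Besides the shell and the picture viewer there is one more tool, called after "Request:" as name(argument=value, ...), one argument or row to a line, values as JSON. jog_arm: Moves the arm, as the interface text tells. Shifts and turns lie within -1 to 1; 1 stands for 0.5 m of shift or pi rad of turn. Its arguments: {"type":"object","properties":{"commands":{"type":"string"}},"required":["commands"]}

```bash
mkdir -p pics; cat > h.py <<'E'
from station import ctrl, cams, hand_in
import cv2, numpy as np
from scipy.spatial.transform import Rotation as Ro
def snap(n,f):
    c=cams.camera(n); cv2.imwrite('pics/'+f+'.png',c['frame']); np.savez('pics/'+f+'.npz',**c); return c
def ray(f,u,v,z):
    c=np.load('pics/'+f+'.npz'); R,t=c['R'],c['t']
    o=-R.T@t; d=R.T@np.linalg.solve(c['mtx'],[u,v,1]); return o+d*(z-o[2])/d[2]
def proj(f,X):
    c=np.load('pics/'+f+'.npz'); p=c['mtx']@(c['R']@np.array(X)+c['t']); return p[:2]/p[2]
def st():
    s=ctrl.get_state(); 
    for k in ('t','joint_positions','eef_pos','tool_rot','ft_force','width'): print(k,np.round(s[k],4))
    return s
E
python3 - <<'E'
from h import *
for n in ('scene','top'):
    c=snap(n,n+'0'); print(n,-c['R'].T@c['t'])
st()
E
```

```text
scene [1.1429912  0.21696965 0.59265394]
top [4.50031131e-01 4.61057014e-04 1.00003627e+00]
t 0.1
joint_positions [-1.5098  0.2593  1.536  -0.      1.348  -0.2028]
eef_pos [ 0.1434 -0.5305  0.2496]
tool_rot [-3.1413e+00  1.7000e-03 -1.3070e+00]
ft_force [-0.0909 -0.6849 -0.1579]
width 0.0858
```

View pics/top0.png

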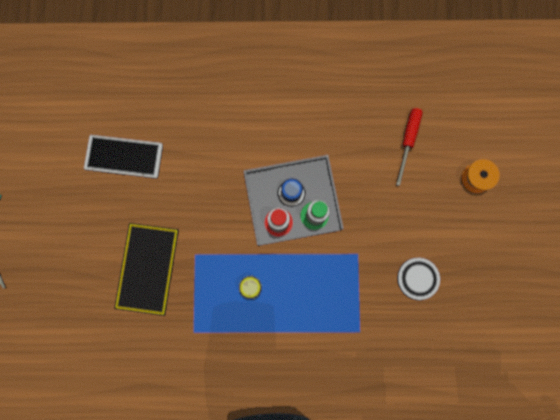

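View pics/scene0.png

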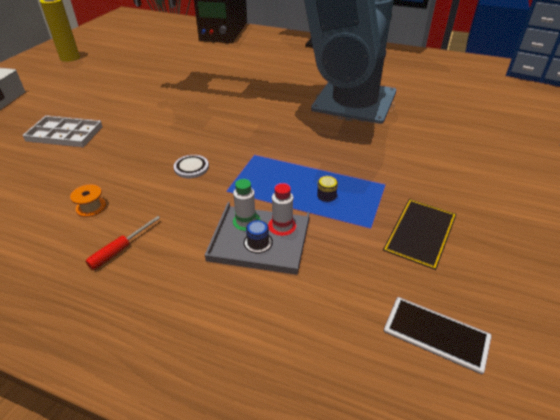

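The top view (up = +x, left = +y) shows the organiser at about (293,200), with the red bottle at (278,218), the green at (318,212) and the blue lens at (291,190). The yellow lens is at (250,288), the stand at (419,279), the side mat at (147,269) and the phone at (123,156). The scene view agrees.

```bash
python3 - <<'E'
from h import *
im=cv2.imread('pics/top0.png')
cv2.imwrite('pics/c1.png',cv2.resize(im[145:305,235:365],None,fx=4.5,fy=4.5,interpolation=cv2.INTER_CUBIC)[:600*2])
a=cv2.resize(im[150:250,238:348],None,fx=5,fy=5,interpolation=cv2.INTER_CUBIC)
cv2.imwrite('pics/c1.png',a)
im2=cv2.imread('pics/scene0.png')
cv2.imwrite('pics/c2.png',cv2.resize(im2[150:280,200:350],None,fx=4.5,fy=4.5,interpolation=cv2.INTER_CUBIC))
def blob(f,lo,hi,box):
    i=cv2.cvtColor(cv2.imread('pics/'+f+'.png'),cv2.COLOR_BGR2HSV); m=cv2.inRange(i,lo,hi)
    x0,y0,x1,y1=box; k=np.zeros_like(m); k[y0:y1,x0:x1]=m[y0:y1,x0:x1]
    n,l,s,c=cv2.connectedComponentsWithStats(k); j=1+np.argmax(s[1:,4]); return c[j],s[j]
for nm,lo,hi,z,box in [('redcap',(0,180,120),(8,255,255),.101,(265,205,293,240)),('greencap',(50,120,80),(75,255,255),.101,(300,195,335,230)),('bluetop',(100,80,60),(125,255,255),.046,(275,175,310,203)),('yellow',(22,80,80),(35,255,255),.04,(235,270,265,305)),('standwhite',(0,0,150),(180,60,255),.01,(395,255,445,305))]:
    c,s=blob('top0',lo,hi,box); print(nm,c,s,ray('top0',*c,z).round(4))
print('mat',[ray('top0',u,v,.002).round(4)[:2] for u,v in [(130,226),(177,229),(164,313),(117,308)]])
print('phone',[ray('top0',u,v,.009).round(3)[:2] for u,v in [(90,136),(161,144),(157,177),(86,169)]])
E
```

```text
redcap [278.12837838 216.89189189] [272 210  14  14 148] [ 0.5693 -0.0022  0.101 ]
greencap [318.94382022 209.21910112] [312 202  15  15 178] [ 0.5828 -0.0752  0.101 ]
bluetop [291.59051724 189.07327586] [281 179  22  21 232] [ 0.63   -0.0283  0.046 ]
yellow [249.8415493  287.38380282] [240 277  21  21 284] [0.4447 0.0512 0.04  ]
standwhite [418.99635701 278.35336976] [406 266  27  26 549] [ 0.4606 -0.2733  0.01  ]
mat [array([0.5656, 0.2913]), array([0.5592, 0.1978]), array([0.3959, 0.2193]), array([0.4057, 0.3109])]
phone [array([0.748, 0.377]), array([0.731, 0.233]), array([0.663, 0.239]), array([0.68 , 0.382])]
```

View pics/c1.png

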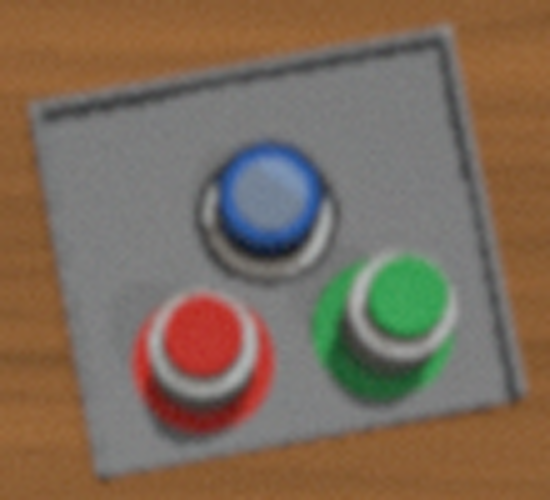

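View pics/c2.png

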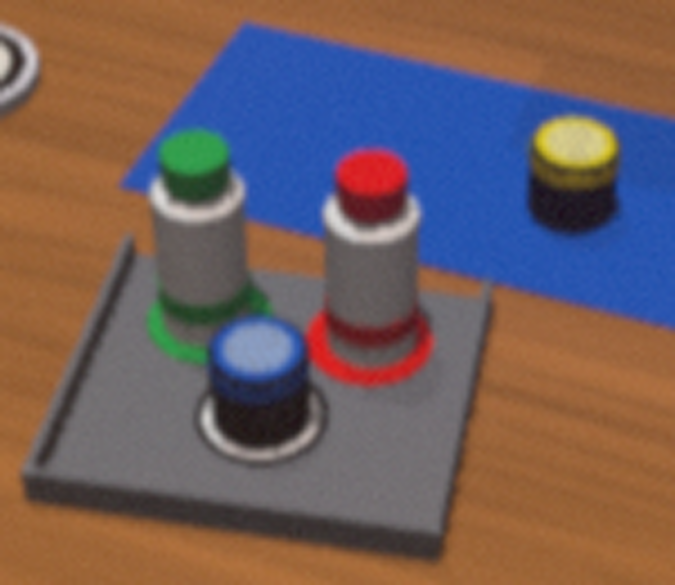

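```bash
python3 - <<'E'
from h import *
for n,p in dict(white=(268,211),red=(204,363),green=(384,327)).items(): print(n,ray('top0',238+(p[0]-2)/5,150+(p[1]-2)/5,.006).round(4))
for n,p in dict(white=(261,417),red=(370,339),).items(): print('scene',n,ray('scene0',200+(p[0]-2)/4.5,150+(p[1]-2)/4.5,.006).round(4))
for n,p,z in [('redcap',(371,172),.101),('greencap',(194,153),.101),('blue',(259,347),.046),('yellow',(575,142),.04)]: print('scene',n,ray('scene0',200+(p[0]-2)/4.5,150+(p[1]-2)/4.5,z).round(4))
print('standscene',ray('scene0',191.5,165.5,.01).round(4))
K=[ray('top0',238+(a-2)/5,150+(b-2)/5,.018) for a,b in [(32,102),(450,28),(525,400),(100,475)]]
print(np.round(K,3)); d=K[0]-K[1]; print('yaw',np.degrees(np.arctan2(-d[0],d[1])))
c=np.mean(K,0); print(c, np.linalg.norm(d),np.linalg.norm(K[1]-K[2]))
s=ctrl.get_state(); print(Ro.from_euler('xyz',s['tool_rot']).as_matrix().round(3))
c=snap('wrist','w0'); print(-c['R'].T@c['t'],c['R'].round(3),c['mtx'])
E
```

```text
white [ 0.6321 -0.0287  0.006 ]
red [ 0.5714 -0.0029  0.006 ]
green [ 0.5854 -0.074   0.006 ]
scene white [ 0.6339 -0.0297  0.006 ]
scene red [ 0.5732 -0.0041  0.006 ]
scene redcap [ 0.5741 -0.0034  0.101 ]
scene greencap [ 0.5889 -0.0757  0.101 ]
scene blue [ 0.6328 -0.0295  0.046 ]
scene yellow [0.4485 0.0497 0.04  ]
standscene [ 0.4681 -0.2687  0.01  ]
[[ 0.674  0.065  0.018]
 [ 0.703 -0.101  0.018]
 [ 0.555 -0.127  0.018]
 [ 0.526  0.038  0.018]]
yaw 9.935971454732266
[ 0.61465533 -0.03157426  0.018     ] 0.1681181709635112 0.1505944896827671
[[ 0.261 -0.965 -0.   ]
 [-0.965 -0.261  0.002]
 [-0.002 -0.    -1.   ]]
[ 0.22025606 -0.5095987   0.37293778] [[ 0.26  -0.966 -0.001]
 [-0.917 -0.247  0.313]
 [-0.302 -0.08  -0.95 ]] [[324.88346899   0.         281.46443045]
 [  0.         324.88346899 209.69721044]
 [  0.           0.           1.        ]]
```

Both cameras agree to within a few mm: seat at about (0.633,-0.029) with yaw 10°, red at (0.574,-0.003), green at (0.587,-0.074), all matching the stated layout. Side mat is centred at (0.482,0.255) with yaw -7°, and the stand is at about (0.464,-0.271). I'll keep the tool at yaw 10° throughout, so every move is a plain translation.

```bash
cat >> h.py <<'E'
def to(x,y,z,yaw=10.):
    s=st(); R=Ro.from_euler('xyz',s['tool_rot']); T=Ro.from_euler('xyz',[np.pi,0,np.radians(yaw)])
    d=R.inv().apply(np.array([x,y,z])-s['eef_pos']); r=(R.inv()*T).as_rotvec()
    print('shift',(d/.5).round(4),'turn',(r/np.pi).round(4),'mm',np.linalg.norm(d)*1e3)
def rel(a,b):
    """tool shift numbers from world point a to b with the tool at yaw 10"""
    R=Ro.from_euler('xyz',[np.pi,0,np.radians(10)]); return (R.inv().apply(np.array(b)-a)/.5).round(4)
E
```

Request:
jog_arm(
  commands="-0.28 -0.39 0 0 0 -0.235 0.7;-0.28 -0.39 0 0 0 -0.235 0.7;-0.28 -0.39 0 0 0 -0.235 0.7;-0.28 -0.39 0 0 0 -0.235 0.7;-0.28 -0.39 0 0 0 -0.235 0.7",
)

```text
t: 0.65
eef_pos: [0.2962, -0.3422, 0.2498]
tool_rot: [-3.14, 0.001, -0.562]
ft_force: [0.7, -0.3, -0.3]
width: 0.0596
```

```bash
python3 -c "
from h import *
to(.50,-.01,.25)"
```

```text
t 0.65
joint_positions [-1.1055e+00  8.2300e-02  1.7528e+00  1.1000e-03  1.3085e+00 -5.4340e-01]
eef_pos [ 0.2962 -0.3422  0.2498]
tool_rot [-3.1397e+00  1.1000e-03 -5.6240e-01]
ft_force [ 0.6905 -0.2661 -0.296 ]
width 0.0596
shift [-0.0093 -0.7794  0.001 ] turn [-7.000e-04  1.000e-04 -2.346e-01] mm 389.7288338365992
```

Request:
jog_arm(
  commands="-0.005 -0.39 0 0 0 -0.2346 0.7;-0.005 -0.45 0 0 0 -0.2346 0.7;-0.005 -0.45 0 0 0 -0.2346 0.7;-0.005 -0.45 0 0 0 -0.2346 0.7;-0.005 -0.45 0 0 0 -0.2346 0.7",
)

```text
t: 1.15
eef_pos: [0.4149, -0.1472, 0.2502]
tool_rot: [-3.139, -0.001, 0.183]
ft_force: [0.5, -0.9, 0.3]
width: 0.0596
```

```bash
python3 -c "
from h import *
to(.50,-.01,.25)"
```

```text
t 1.15
joint_positions [-0.5976  0.0583  1.778   0.003   1.3067 -0.7814]
eef_pos [ 0.4149 -0.1472  0.2502]
tool_rot [-3.1385e+00 -1.0000e-03  1.8300e-01]
ft_force [ 0.5104 -0.9271  0.3113]
width 0.0596
shift [ 0.2172 -0.2389  0.0013] turn [-0.001  -0.0003  0.0027] mm 161.453097849871
```

Request:
jog_arm(
  commands="0.217 -0.239 0 -0.001 0 0.0027 0.7;0.217 -0.239 0 -0.001 0 0.0027 0.7;0.217 -0.239 0 -0.001 0 0.0027 0.7;0.217 -0.239 0 -0.001 0 0.0027 0.7;0.217 -0.239 0 -0.001 0 0.0027 0.7",
)

```text
t: 1.65
eef_pos: [0.5003, -0.0081, 0.2502]
tool_rot: [-3.141, -0.0, 0.179]
ft_force: [-1.0, -0.4, -0.8]
width: 0.0599
```

```bash
python3 -c "
from h import *
c=snap('wrist','w1'); print(-c['R'].T@c['t'])
cv2.imwrite('pics/w1b.png',c['frame'])
for n,X in dict(red=(.574,-.003,.101),green=(.587,-.074,.101),rs=(.574,-.003,.006),blue=(.632,-.029,.046),seat=(.632,-.029,.006)).items(): print(n,proj('w1',X))
to(.574,-.003,.15)"
```

```text
[0.48526947 0.07113019 0.37356499]
red [365.48232034 208.40573911]
green [359.62144682 280.52346345]
rs [345.33006448 183.08408848]
blue [398.94373714 224.23717221]
seat [387.42879833 212.33440733]
t 1.7
joint_positions [-2.4230e-01  1.6810e-01  1.6514e+00 -3.0000e-04  1.3223e+00 -4.1930e-01]
eef_pos [ 0.4996 -0.0095  0.2502]
tool_rot [3.1414e+00 3.0000e-04 1.7710e-01]
ft_force [ 0.4311 -0.2756  0.3417]
width 0.0598
shift [0.1487 0.0135 0.2003] turn [0.0001 0.0001 0.0008] mm 124.90389993054292
```

View pics/w1b.png

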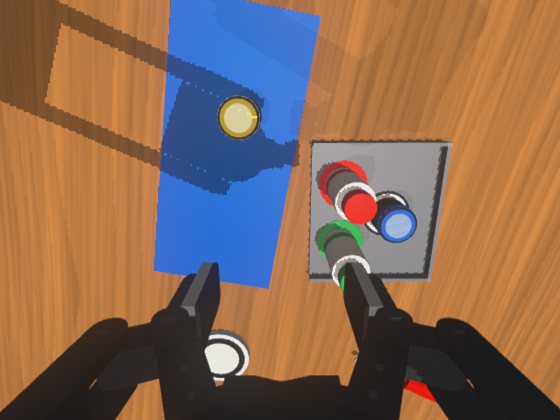

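The wrist view shows the red cap at (361,208), about 4 px (3 mm) nearer than predicted. The blue lens at (398,224) and the red disc at (343,184) are close to prediction. So I take red at (0.572,-0.003) and the seat at (0.631,-0.029), and go for the red bottle.

Request:
jog_arm(
  commands="0.145 0.0125 0.1 0 0 0 0.7;0.145 0.0125 0.2 0 0 0 0.7;0.145 0.0125 0.2 0 0 0 0.7;0.145 0.0125 0.2 0 0 0 0.7;0.145 0.0125 0.2 0 0 0 0.7",
)

```text
t: 2.2
eef_pos: [0.5713, -0.0043, 0.1503]
tool_rot: [-3.142, 0.002, 0.176]
ft_force: [-0.0, -0.2, 1.4]
width: 0.0597
```

```bash
python3 -c "
from h import *
for n,u,v,z in [('yel',239,118,.04),('stand',222,357,.01),('redcap',361,208,.101),('blue',398,224,.046),('seat',387,212,.006),('rs',343,184,.006),('gs',339,239,.006)]: print(n,ray('w1',u,v,z).round(4))
to(.572,-.003,.068)"
```

```text
yel [0.4466 0.0495 0.04  ]
stand [ 0.4634 -0.2727  0.01  ]
redcap [ 0.57   -0.0033  0.101 ]
blue [ 0.6309 -0.0289  0.046 ]
seat [ 0.6314 -0.0287  0.006 ]
rs [ 0.5716 -0.0045  0.006 ]
gs [ 0.583  -0.0729  0.006 ]
t 2.2
joint_positions [-2.0230e-01  3.8170e-01  1.6189e+00 -8.0000e-04  1.1429e+00 -3.7750e-01]
eef_pos [ 0.5713 -0.0043  0.1503]
tool_rot [-3.1416e+00  2.0000e-03  1.7550e-01]
ft_force [-0.0368 -0.2467  1.3536]
width 0.0597
shift [ 0.0022 -0.0023  0.1645] turn [-0.      0.0006  0.0003] mm 82.26814305550879
```

Request:
jog_arm(
  commands="0 -0.001 0.08 0 0 0 0.7;0.001 -0.002 0.14 0 0 0 0.7;0.001 -0.002 0.1645 0 0 0 0.7;0.001 -0.002 0.1645 0 0 0 0.7;0.001 -0.002 0.1645 0 0 0 0.7",
)

```text
t: 2.7
eef_pos: [0.5725, -0.0039, 0.0701]
tool_rot: [3.14, -0.001, 0.175]
ft_force: [0.8, -0.1, 0.3]
width: 0.0598
```

Request:
jog_arm(
  commands="0 0 0 0 0 0 0.3;0 0 0 0 0 0 0.3;0 0 0 0 0 0 0.3;0 0 0 0 0 0 0.3;0 0 0 0 0 0 0.3",
)

```text
t: 3.2
eef_pos: [0.5738, -0.0042, 0.0727]
tool_rot: [3.139, -0.004, 0.175]
ft_force: [-3.0, 0.1, 7.1]
width: 0.0383
```

Request:
jog_arm(
  commands="0 0 -0.05 0 0 0 0.3;0 0 -0.12 0 0 0 0.3;0 0 -0.2 0 0 0 0.3;0 0 -0.24 0 0 0 0.3;0 0 -0.24 0 0 0 0.3",
)

```text
t: 3.7
eef_pos: [0.5757, -0.0043, 0.1976]
tool_rot: [3.135, -0.013, 0.176]
ft_force: [-0.3, -0.1, -0.7]
width: 0.0389
```

```bash
python3 -c "
from h import *
to(.523,.2495,.19)
c=snap('wrist','w2')"
```

```text
t 3.7
joint_positions [-2.0050e-01  3.3580e-01  1.5612e+00 -1.3000e-03  1.2304e+00 -3.7580e-01]
eef_pos [ 0.5757 -0.0043  0.1976]
tool_rot [ 3.1353 -0.0127  0.1758]
ft_force [-0.3475 -0.1471 -0.6846]
width 0.0389
shift [-0.0151 -0.5184  0.0117] turn [ 0.002  -0.0041  0.0004] mm 259.36117339528
```

View pics/w2.png

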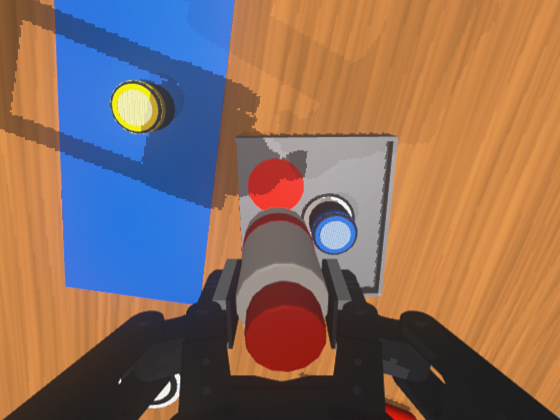

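The red bottle is held upright between the pads, and the empty red disc shows at (276,186).

Request:
jog_arm(
  commands="-0.003 -0.08 0 0.002 -0.004 0 0.3;-0.006 -0.17 0.002 0.002 -0.004 0 0.3;-0.01 -0.26 0.005 0.002 -0.004 0 0.3;-0.012 -0.35 0.008 0.002 -0.004 0 0.3;-0.012 -0.36 0.01 0.002 -0.004 0 0.3",
)

```text
t: 4.25
eef_pos: [0.5341, 0.1765, 0.1871]
tool_rot: [-3.138, 0.008, 0.18]
ft_force: [-0.4, -0.6, -0.8]
width: 0.0388
```

```bash
python3 -c "
from h import *
print(ray('w2',276,186,.006), ray('w2',335,231,.046),ray('w2',137,105,.04))
to(.523,.2495,.12)"
```

```text
[ 0.57185729 -0.00457126  0.006     ] [ 0.63048215 -0.0269312   0.046     ] [0.44708837 0.05190473 0.04      ]
t 4.25
joint_positions [ 0.1188  0.3344  1.5908  0.0036  1.2244 -0.0626]
eef_pos [0.5341 0.1765 0.1871]
tool_rot [-3.1377  0.0077  0.1802]
ft_force [-0.3706 -0.5928 -0.8397]
width 0.0388
shift [ 0.0053 -0.1471  0.1347] turn [-0.0012  0.0025  0.0018] mm 99.74940444410885
```

Request:
jog_arm(
  commands="0.003 -0.07 0.05 -0.001 0.002 0.001 0.3;0.005 -0.13 0.1 -0.001 0.002 0.002 0.3;0.005 -0.147 0.134 -0.001 0.0025 0.002 0.3;0.005 -0.147 0.134 -0.001 0.0025 0.002 0.3;0.005 -0.147 0.134 -0.001 0.0025 0.002 0.3",
)

```text
t: 4.75
eef_pos: [0.5225, 0.2487, 0.1194]
tool_rot: [3.142, 0.002, 0.174]
ft_force: [-0.2, -0.3, -0.5]
width: 0.0388
```

```bash
python3 -c "
from h import *
to(.523,.2495,.071)"
```

```text
t 4.75
joint_positions [2.5150e-01 4.2670e-01 1.6341e+00 1.0000e-04 1.0829e+00 7.7200e-02]
eef_pos [0.5225 0.2487 0.1194]
tool_rot [3.1416e+00 2.1000e-03 1.7420e-01]
ft_force [-0.1896 -0.3463 -0.4966]
width 0.0388
shift [ 0.0016 -0.0015  0.0969] turn [ 0.      0.0007 -0.0001] mm 48.449802355120795
```

Request:
jog_arm(
  commands="0 -0.001 0.04 0 0.0007 0 0.3;0.001 -0.0015 0.075 0 0.0007 0 0.3;0.0016 -0.0015 0.09 0 0.0007 0 0.3;0.0016 -0.0015 0.097 0 0.0007 0 0.3;0.0016 -0.0015 0.098 0 0.0007 0 0.3",
)

```text
t: 5.25
eef_pos: [0.5237, 0.249, 0.071]
tool_rot: [3.142, -0.001, 0.173]
ft_force: [-0.3, 1.1, -1.4]
width: 0.0383
```

Request:
jog_arm(
  commands="0 0 0.001 0 0 0 0.3;0 0 0.001 0 0 0 0.3;0 0 0.001 0 0 0 0.3",
)

```text
t: 5.55
eef_pos: [0.5241, 0.2491, 0.0711]
tool_rot: [-3.142, -0.002, 0.173]
ft_force: [-0.4, -0.3, -0.7]
width: 0.0387
```

Request:
jog_arm(
  commands="0 0 0.002 0 0 0 0.3;0 0 0.003 0 0 0 0.3;0 0 0.004 0 0 0 0.3;0 0 0.005 0 0 0 0.3;0 0 0.005 0 0 0 0.3",
)

```text
t: 6.05
eef_pos: [0.5241, 0.2492, 0.0689]
tool_rot: [-3.142, -0.002, 0.174]
ft_force: [-1.1, 0.1, 2.5]
width: 0.0387
```

Request:
jog_arm(
  commands="0 0 0 0 0 0 0.7;0 0 0 0 0 0 0.7;0 0 0 0 0 0 0.7;0 0 0 0 0 0 0.7;0 0 0 0 0 0 0.7",
)

```text
t: 6.55
eef_pos: [0.5241, 0.2492, 0.0688]
tool_rot: [-3.142, -0.002, 0.174]
ft_force: [0.1, -0.1, 0.1]
width: 0.0598
```

Request:
jog_arm(
  commands="0 0 -0.06 0 0 0 0.7;0 0 -0.14 0 0 0 0.7;0 0 -0.22 0 0 0 0.7;0 0 -0.22 0 0 0 0.7",
)

```text
t: 6.95
eef_pos: [0.5273, 0.2501, 0.1852]
tool_rot: [-3.141, -0.014, 0.174]
ft_force: [0.7, 0.2, 0.1]
width: 0.0599
```

```bash
python3 -c "
from h import *
to(.585,-.0738,.18)"
```

```text
t 6.95
joint_positions [ 2.5190e-01  3.6030e-01  1.5576e+00 -1.0000e-04  1.2099e+00  7.8300e-02]
eef_pos [0.5273 0.2501 0.1852]
tool_rot [-3.1406 -0.0138  0.1736]
ft_force [0.7046 0.2158 0.1442]
width 0.0599
shift [0.0015 0.658  0.0097] turn [-0.0003 -0.0044 -0.0003] mm 329.0372169488428
```

Request:
jog_arm(
  commands="0 0.09 0 0 -0.0044 0 0.7;0 0.19 0 0 -0.0044 0 0.7;0 0.29 0.005 0 -0.0044 0 0.7;0 0.39 0.01 0 -0.0044 0 0.7;0 0.44 0.01 0 -0.0044 0 0.7",
)

```text
t: 7.45
eef_pos: [0.5655, 0.0297, 0.1791]
tool_rot: [-3.142, 0.001, 0.171]
ft_force: [-0.1, -0.5, 0.6]
width: 0.0594
```

```bash
python3 -c "
from h import *
snap('scene','scene1')
to(.585,-.0738,.15)"
```

```text
t 7.5
joint_positions [-0.1476  0.3453  1.5956 -0.002   1.2007 -0.3166]
eef_pos [0.5663 0.0271 0.1792]
tool_rot [3.1398e+00 6.0000e-04 1.6970e-01]
ft_force [ 0.9354 -2.155   0.9471]
width 0.0597
shift [0.0027 0.2052 0.0587] turn [ 0.0006  0.0002 -0.0015] mm 106.72181300260903
```

View pics/scene1.png

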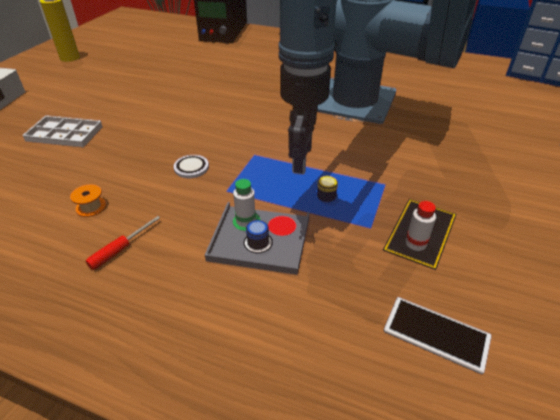

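The red bottle stands on the mat, with its cap at (426,209) and its base inside the border. Next is green.

Request:
jog_arm(
  commands="0 0.09 0 0 0 -0.001 0.7;0.0027 0.17 0.02 0 0 -0.0015 0.7;0.0027 0.205 0.04 0 0 -0.0015 0.7;0.0027 0.205 0.0587 0 0 -0.0015 0.7;0.0027 0.205 0.0587 0 0 -0.0015 0.7",
)

```text
t: 8.0
eef_pos: [0.5834, -0.0726, 0.1478]
tool_rot: [-3.14, 0.004, 0.174]
ft_force: [0.1, -0.2, 0.5]
width: 0.0596
```

```bash
python3 -c "
from h import *
to(.585,-.0738,.068)"
```

```text
t 8.0
joint_positions [-3.1280e-01  4.1270e-01  1.5770e+00 -1.2000e-03  1.1562e+00 -4.8590e-01]
eef_pos [ 0.5834 -0.0726  0.1478]
tool_rot [-3.1405  0.0044  0.1736]
ft_force [ 0.1025 -0.1684  0.5358]
width 0.0596
shift [0.0034 0.003  0.1595] turn [-0.0003  0.0014 -0.0003] mm 79.79297447256334
```

Request:
jog_arm(
  commands="0.002 0.002 0.07 0 0.0014 0 0.7;0.003 0.003 0.13 0 0.0014 0 0.7;0.0034 0.003 0.16 0 0.0014 0 0.7;0.0034 0.003 0.162 0 0.0014 0 0.7;0.0034 0.003 0.162 0 0.0014 0 0.7",
)

```text
t: 8.5
eef_pos: [0.585, -0.0723, 0.067]
tool_rot: [-3.14, 0.0, 0.175]
ft_force: [-0.8, 0.1, 0.6]
width: 0.0598
```

Request:
jog_arm(
  commands="0 0 0 0 0 0 0.3;0 0 0 0 0 0 0.3;0 0 0 0 0 0 0.3;0 0 0 0 0 0 0.3;0 0 0 0 0 0 0.3",
)

```text
t: 9.0
eef_pos: [0.5858, -0.0721, 0.0688]
tool_rot: [-3.141, -0.002, 0.175]
ft_force: [-2.1, 2.2, 6.5]
width: 0.0388
```

Request:
jog_arm(
  commands="0 0 -0.05 0 0 0 0.3;0 0 -0.12 0 0 0 0.3;0 0 -0.2 0 0 0 0.3;0 0 -0.24 0 0 0 0.3;0 0 -0.24 0 0 0 0.3",
)

```text
t: 9.5
eef_pos: [0.5876, -0.0729, 0.1929]
tool_rot: [3.139, -0.009, 0.175]
ft_force: [0.0, -0.1, -2.1]
width: 0.0384
```

```bash
python3 -c "
from h import *
to(.440,.260,.19)"
```

```text
t 9.5
joint_positions [-0.3128  0.3702  1.5224  0.0021  1.2393 -0.4886]
eef_pos [ 0.5876 -0.0729  0.1929]
tool_rot [ 3.1388 -0.0095  0.1751]
ft_force [ 0.034  -0.146  -2.0882]
width 0.0384
shift [-0.1748 -0.7071  0.0022] turn [ 0.0009 -0.003   0.0002] mm 364.19804986707163
```

Request:
jog_arm(
  commands="-0.02 -0.08 0 0.0009 -0.003 0 0.3;-0.045 -0.17 0 0.0009 -0.003 0 0.3;-0.07 -0.26 0 0.0009 -0.003 0 0.3;-0.09 -0.35 0 0.0009 -0.003 0 0.3;-0.105 -0.43 0 0.0009 -0.003 0 0.3",
)

```text
t: 10.0
eef_pos: [0.4961, 0.1313, 0.19]
tool_rot: [-3.141, 0.003, 0.175]
ft_force: [0.7, 0.5, -2.0]
width: 0.0385
```

```bash
python3 -c "
from h import *
to(.440,.260,.15)"
```

```text
t 10.0
joint_positions [ 4.0800e-02  2.4480e-01  1.7089e+00  5.0000e-04  1.1909e+00 -1.3420e-01]
eef_pos [0.4961 0.1313 0.19  ]
tool_rot [-3.1408e+00  2.9000e-03  1.7490e-01]
ft_force [ 0.682   0.4782 -1.9609]
width 0.0385
shift [-0.0656 -0.273   0.0805] turn [-0.0003  0.0009  0.0001] mm 146.02262628755287
```

Request:
jog_arm(
  commands="-0.02 -0.09 0.02 0 0.0009 0 0.3;-0.045 -0.18 0.04 0 0.0009 0 0.3;-0.065 -0.25 0.07 0 0.0009 0 0.3;-0.0656 -0.273 0.0805 0 0.0009 0 0.3;-0.0656 -0.273 0.0805 0 0.0009 0 0.3",
)

```text
t: 10.5
eef_pos: [0.4381, 0.2608, 0.148]
tool_rot: [-3.141, 0.004, 0.178]
ft_force: [-0.3, -0.6, -1.2]
width: 0.0387
```

```bash
python3 -c "
from h import *
to(.440,.260,.0655)"
```

```text
t 10.5
joint_positions [3.1740e-01 2.8430e-01 1.7704e+00 9.0000e-04 1.0905e+00 1.3910e-01]
eef_pos [0.4381 0.2608 0.148 ]
tool_rot [-3.1413  0.0037  0.1778]
ft_force [-0.3225 -0.643  -1.182 ]
width 0.0387
shift [0.004  0.0023 0.165 ] turn [-0.0001  0.0012  0.001 ] mm 82.50943372742455
```

Request:
jog_arm(
  commands="0.002 0.002 0.07 0 0.001 0.001 0.3;0.004 0.002 0.13 0 0.001 0.001 0.3;0.004 0.002 0.155 0 0.001 0.001 0.3;0.004 0.002 0.162 0 0.001 0.001 0.3;0.004 0.002 0.165 0 0.001 0.001 0.3",
)

```text
t: 11.0
eef_pos: [0.441, 0.2596, 0.0658]
tool_rot: [-3.141, -0.0, 0.174]
ft_force: [-0.0, -0.0, -2.0]
width: 0.0387
```

Request:
jog_arm(
  commands="0 0 0.002 0 0 0 0.3;0 0 0.003 0 0 0 0.3;0 0 0.003 0 0 0 0.3",
)

```text
t: 11.3
eef_pos: [0.4416, 0.2598, 0.0652]
tool_rot: [-3.141, -0.002, 0.174]
ft_force: [0.0, -0.1, -1.0]
width: 0.0393
```

Request:
jog_arm(
  commands="0 0 0.002 0 0 0 0.3;0 0 0.003 0 0 0 0.3;0 0 0.003 0 0 0 0.3",
)

```text
t: 11.6
eef_pos: [0.4419, 0.26, 0.0648]
tool_rot: [-3.141, -0.003, 0.174]
ft_force: [-1.6, -1.2, 5.9]
width: 0.0387
```

Request:
jog_arm(
  commands="0 0 0 0 0 0 0.7;0 0 0 0 0 0 0.7;0 0 0 0 0 0 0.7;0 0 0 0 0 0 0.7;0 0 0 0 0 0 0.7",
)

```text
t: 12.1
eef_pos: [0.4419, 0.26, 0.0647]
tool_rot: [-3.141, -0.003, 0.174]
ft_force: [1.2, -0.0, -0.3]
width: 0.0596
```

Request:
jog_arm(
  commands="0 0 -0.06 0 0 0 0.7;0 0 -0.14 0 0 0 0.7;0 0 -0.22 0 0 0 0.7;0 0 -0.22 0 0 0 0.7",
)

```text
t: 12.5
eef_pos: [0.4448, 0.261, 0.1802]
tool_rot: [-3.14, -0.014, 0.174]
ft_force: [1.1, -0.3, -0.4]
width: 0.0598
```

```bash
python3 -c "
from h import *
to(.631,-.0285,.18)"
```

```text
t 12.5
joint_positions [3.1400e-01 2.4970e-01 1.7290e+00 2.0000e-04 1.1493e+00 1.3990e-01]
eef_pos [0.4448 0.261  0.1802]
tool_rot [-3.1395 -0.0135  0.174 ]
ft_force [ 1.1467 -0.2893 -0.3582]
width 0.0598
shift [0.2664 0.6348 0.0026] turn [-0.0007 -0.0043 -0.0002] mm 344.20431291886445
```

Request:
jog_arm(
  commands="0.035 0.085 0 0 -0.004 0 0.75;0.07 0.17 0 0 -0.004 0 0.75;0.11 0.26 0 0 -0.004 0 0.75;0.145 0.35 0 0 -0.004 0 0.75;0.17 0.41 0 0 -0.004 0 0.75",
)

```text
t: 13.0
eef_pos: [0.5652, 0.0709, 0.18]
tool_rot: [-3.14, -0.0, 0.172]
ft_force: [0.7, -0.1, 0.5]
width: 0.0639
```

```bash
python3 -c "
from h import *
to(.631,-.0285,.12)"
```

```text
t 13.0
joint_positions [-0.0719  0.3486  1.5886  0.0017  1.2044 -0.245 ]
eef_pos [0.5652 0.0709 0.18  ]
tool_rot [-3.140e+00 -5.000e-04  1.725e-01]
ft_force [ 0.6863 -0.0605  0.4628]
width 0.0639
shift [0.0955 0.2187 0.1197] turn [-0.0005 -0.0001 -0.0007] mm 133.48714216246975
```

Request:
jog_arm(
  commands="0.035 0.08 0.03 0 0 -0.0007 0.75;0.07 0.17 0.06 0 0 -0.0007 0.75;0.0955 0.2187 0.1 0 0 -0.0007 0.75;0.0955 0.2187 0.12 0 0 -0.0007 0.75;0.0955 0.2187 0.12 0 0 -0.0007 0.75",
)

```text
t: 13.5
eef_pos: [0.6291, -0.0286, 0.1166]
tool_rot: [-3.137, 0.005, 0.173]
ft_force: [0.0, 1.0, 0.3]
width: 0.0639
```

```bash
python3 -c "
from h import *
to(.631,-.0285,.03)
snap('wrist','w3')"
```

```text
t 13.5
joint_positions [-0.2233  0.5125  1.4975  0.0022  1.1378 -0.3973]
eef_pos [ 0.6291 -0.0286  0.1166]
tool_rot [-3.1374  0.005   0.1731]
ft_force [0.0109 1.0478 0.2903]
width 0.0639
shift [0.0046 0.0012 0.1733] turn [-0.0013  0.0016 -0.0005] mm 86.65813426899304
```

View pics/w3.png

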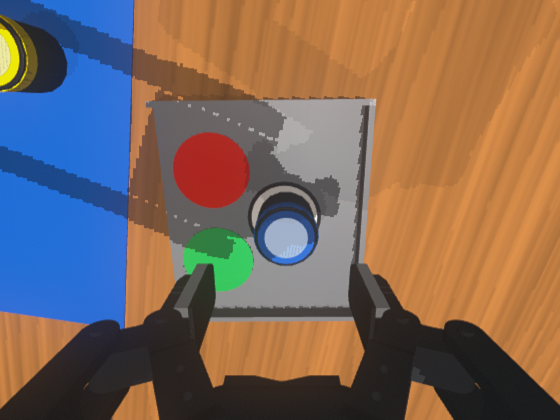

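Both bottles are out. In this view the red disc is at (211,170), the green at (219,259), the white seat at (285,212) and the blue lens top at (286,237), with the lens centred between the jaws.

```bash
python3 -c "
from h import *
for n,u,v,z in [('red',211,170,.006),('green',219,259,.006),('seat',285,212,.006),('blue',286,237,.046)]: print(n,ray('w3',u,v,z).round(4))"
```

```text
red [ 0.5712 -0.0038  0.006 ]
green [ 0.5851 -0.0744  0.006 ]
seat [ 0.6301 -0.0263  0.006 ]
blue [ 0.6312 -0.0299  0.046 ]
```

Request:
jog_arm(
  commands="0.002 0.001 0.06 -0.001 0.0016 0 0.75;0.004 0.001 0.12 -0.001 0.0016 0 0.75;0.0046 0.001 0.16 -0.001 0.0016 0 0.75;0.0046 0.001 0.17 -0.001 0.0016 0 0.75;0.0046 0.001 0.17 -0.001 0.0016 0 0.75",
)

```text
t: 14.05
eef_pos: [0.6311, -0.0264, 0.0335]
tool_rot: [-3.141, -0.001, 0.176]
ft_force: [0.8, 0.2, 0.5]
width: 0.0638
```

Request:
jog_arm(
  commands="0 0 0 0 0 0 0.3;0 0 0 0 0 0 0.3;0 0 0 0 0 0 0.3;0 0 0 0 0 0 0.3;0 0 0 0 0 0 0.3",
)

```text
t: 14.55
eef_pos: [0.6325, -0.0263, 0.0357]
tool_rot: [3.141, -0.005, 0.176]
ft_force: [-1.1, 1.9, 7.1]
width: 0.0405
```

Request:
jog_arm(
  commands="0 0 -0.04 0 0 0 0.3;0 0 -0.1 0 0 0 0.3;0 0 -0.17 0 0 0 0.3;0 0 -0.2 0 0 0 0.3;0 0 -0.2 0 0 0 0.3",
)

```text
t: 15.05
eef_pos: [0.634, -0.0268, 0.1396]
tool_rot: [3.139, -0.011, 0.176]
ft_force: [0.7, -0.3, -1.5]
width: 0.0405
```

```bash
python3 -c "
from h import *
to(.464,-.272,.12)"
```

```text
t 15.05
joint_positions [-0.2186  0.4879  1.4766  0.0019  1.1654 -0.3952]
eef_pos [ 0.634  -0.0268  0.1396]
tool_rot [ 3.1387 -0.0115  0.1759]
ft_force [ 0.7165 -0.2555 -1.4857]
width 0.0405
shift [-0.4209  0.4233  0.0356] turn [ 0.0009 -0.0037  0.0004] mm 299.0334296114058
```

Request:
jog_arm(
  commands="-0.06 0.06 0 0.001 -0.0037 0 0.3;-0.12 0.12 0 0.001 -0.0037 0 0.3;-0.18 0.18 0 0.001 -0.0037 0 0.3;-0.24 0.24 0 0.001 -0.0037 0 0.3;-0.27 0.27 0 0.001 -0.0037 0 0.3",
)

```text
t: 15.55
eef_pos: [0.522, -0.1853, 0.1371]
tool_rot: [-3.14, 0.003, 0.174]
ft_force: [0.3, 0.2, -1.0]
width: 0.0407
```

Request:
jog_arm(
  commands="-0.04 0.04 0.01 0 0 0 0.3;-0.07 0.07 0.01 0 0 0 0.3;-0.07 0.07 0.01 0 0 0 0.3;-0.07 0.07 0.01 0 0 0 0.3",
)

```text
t: 15.95
eef_pos: [0.4931, -0.2256, 0.1314]
tool_rot: [-3.139, 0.003, 0.172]
ft_force: [0.2, 0.5, -1.1]
width: 0.0406
```

```bash
python3 -c "
from h import *
to(.464,-.272,.12)
c=snap('wrist','w4'); print(-c['R'].T@c['t'],proj('w4',(.464,-.272,.01)))"
```

```text
t 15.95
joint_positions [-6.3450e-01  3.5650e-01  1.7110e+00 -8.0000e-04  1.0781e+00 -8.0650e-01]
eef_pos [ 0.4931 -0.2256  0.1314]
tool_rot [-3.1391  0.0033  0.1724]
ft_force [ 0.242   0.4993 -1.0996]
width 0.0406
shift [-0.0732  0.0814  0.0229] turn [-0.0008  0.0011 -0.0007] mm 55.91679483965664
[ 0.47902687 -0.14651595  0.25495388] [238.93782461 256.36601565]
```

View pics/w4.png

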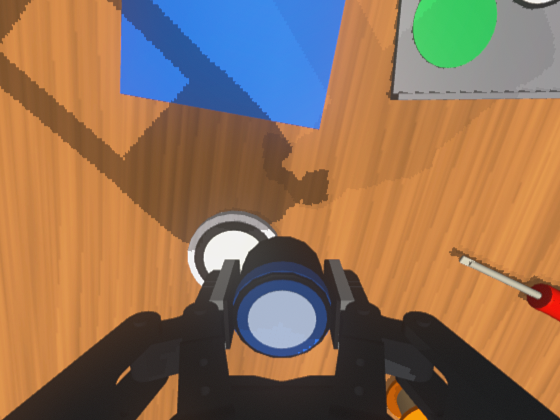

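The lens sits squarely in the pads, with its top at (282,318). The stand shows behind it, its left edge at about column 188 and its far edge at about row 211. I'll compare both with the model.

```bash
python3 -c "
from h import *
a=np.linspace(0,6.28,200)
for c in [(.464,-.272)]:
  for z in (.01,.0):
    P=np.array([proj('w4',(c[0]+.04*np.cos(t),c[1]+.04*np.sin(t),z)) for t in a]); print(z,P.min(0))
print(ray('w4',282,318,.1417))
im=cv2.imread('pics/w4.png')
cv2.imwrite('pics/w4c.png',cv2.resize(im[200:300,170:300],None,fx=5,fy=5,interpolation=cv2.INTER_CUBIC))"
```

```text
0.01 [190.77004743 210.769135  ]
0.0 [193.89627429 206.95594562]
[ 0.49320317 -0.2292836   0.1417    ]
```

View pics/w4c.png

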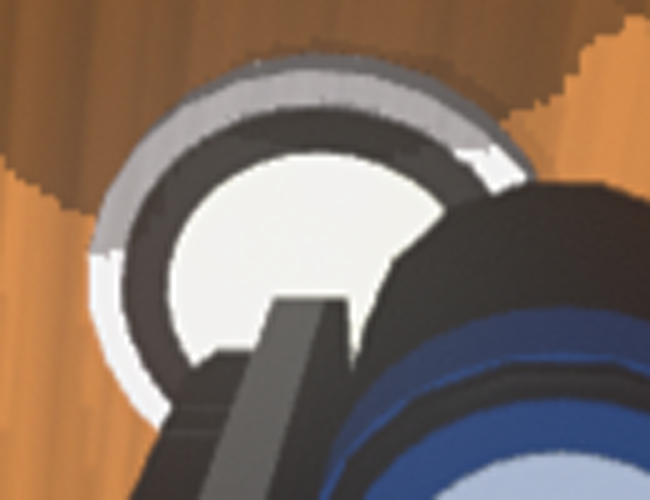

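The stand centre refines to about (0.4615,-0.2745). The lens sits about 3.5 mm toward -y from the TCP, so the TCP target is (0.4615,-0.271).

```bash
python3 -c "
from h import *
to(.4615,-.271,.07)"
```

```text
t 16.0
joint_positions [-6.3340e-01  3.5640e-01  1.7106e+00 -7.0000e-04  1.0782e+00 -8.0650e-01]
eef_pos [ 0.4935 -0.2252  0.1316]
tool_rot [-3.1394e+00  3.0000e-03  1.7350e-01]
ft_force [ 0.6671  0.6767 -1.7525]
width 0.0407
shift [-0.0786  0.0794  0.1233] turn [-0.0007  0.0009 -0.0003] mm 83.18494805123113
```

Request:
jog_arm(
  commands="-0.04 0.04 0.03 -0.0007 0.001 0 0.3;-0.0786 0.0794 0.06 -0.0007 0.001 0 0.3;-0.0786 0.0794 0.1 -0.0007 0.001 0 0.3;-0.0786 0.0794 0.123 -0.0007 0.001 0 0.3;-0.0786 0.0794 0.123 -0.0007 0.001 0 0.3",
)

```text
t: 16.5
eef_pos: [0.461, -0.2692, 0.0684]
tool_rot: [-3.138, 0.002, 0.175]
ft_force: [-0.6, 0.2, -2.1]
width: 0.0403
```

```bash
python3 -c "
from h import *
to(.4615,-.271,.041)"
```

```text
t 16.5
joint_positions [-7.379e-01  4.247e-01  1.794e+00  5.000e-04  9.268e-01 -9.127e-01]
eef_pos [ 0.461  -0.2692  0.0684]
tool_rot [-3.1382e+00  2.1000e-03  1.7460e-01]
ft_force [-0.5992  0.1918 -2.0799]
width 0.0403
shift [0.0005 0.004  0.0547] turn [-0.0011  0.0007  0.    ] mm 27.43928191491731
```

Request:
jog_arm(
  commands="0 0.003 0.025 -0.001 0.0007 0 0.3;0 0.004 0.045 -0.001 0.0007 0 0.3;0 0.004 0.053 -0.001 0.0007 0 0.3;0 0.004 0.057 -0.001 0.0007 0 0.3;0 0.004 0.058 -0.001 0.0007 0 0.3",
)

```text
t: 17.0
eef_pos: [0.4616, -0.271, 0.0397]
tool_rot: [3.142, -0.0, 0.175]
ft_force: [-0.7, 2.0, 2.5]
width: 0.0406
```

Request:
jog_arm(
  commands="0 0 0.002 0 0 0 0.3;0 0 0.003 0 0 0 0.3;0 0 0.003 0 0 0 0.3",
)

```text
t: 17.3
eef_pos: [0.4616, -0.271, 0.0397]
tool_rot: [3.141, -0.001, 0.175]
ft_force: [-2.9, 3.0, 9.8]
width: 0.0406
```

Contact came at the expected height, so I'll release and rise.

Request:
jog_arm(
  commands="0 0 0 0 0 0 0.75;0 0 0 0 0 0 0.75;0 0 0 0 0 0 0.75;0 0 0 0 0 0 0.75;0 0 0 0 0 0 0.75",
)

```text
t: 17.8
eef_pos: [0.4616, -0.271, 0.0396]
tool_rot: [3.141, -0.001, 0.175]
ft_force: [-1.3, -0.6, -0.8]
width: 0.0644
```

Request:
jog_arm(
  commands="0 0 -0.05 0 0 0 0.75;0 0 -0.13 0 0 0 0.75;0 0 -0.2 0 0 0 0.75;0 0 -0.2 0 0 0 0.75",
)

```text
t: 18.2
eef_pos: [0.464, -0.2731, 0.1445]
tool_rot: [3.133, -0.007, 0.175]
ft_force: [1.0, -1.3, 0.2]
width: 0.064
```

```bash
python3 -c "
from h import *
snap('wrist','w5'); snap('top','top2')
to(.4466,.0505,.15)
im=cv2.imread('pics/top2.png')[225:330,215:460]
w=cv2.imread('pics/w5.png')[150:400,170:410]
a=cv2.resize(im,None,fx=3,fy=3,interpolation=cv2.INTER_CUBIC)
b=w
H=np.zeros((a.shape[0]+250,735,3),np.uint8); H[:a.shape[0],:a.shape[1]]=a; H[a.shape[0]:,:240]=b
cv2.imwrite('pics/m5.png',H)"
```

```text
t 18.3
joint_positions [-7.3950e-01  3.3190e-01  1.7229e+00  3.0000e-04  1.0840e+00 -9.1470e-01]
eef_pos [ 0.4618 -0.2712  0.1403]
tool_rot [ 3.1395e+00 -1.9000e-03  1.7500e-01]
ft_force [-0.4124 -0.641  -0.4473]
width 0.0639
shift [ 0.0821 -0.6389 -0.0206] turn [ 0.0007 -0.0006  0.0002] mm 322.23910110855246
```

View pics/m5.png

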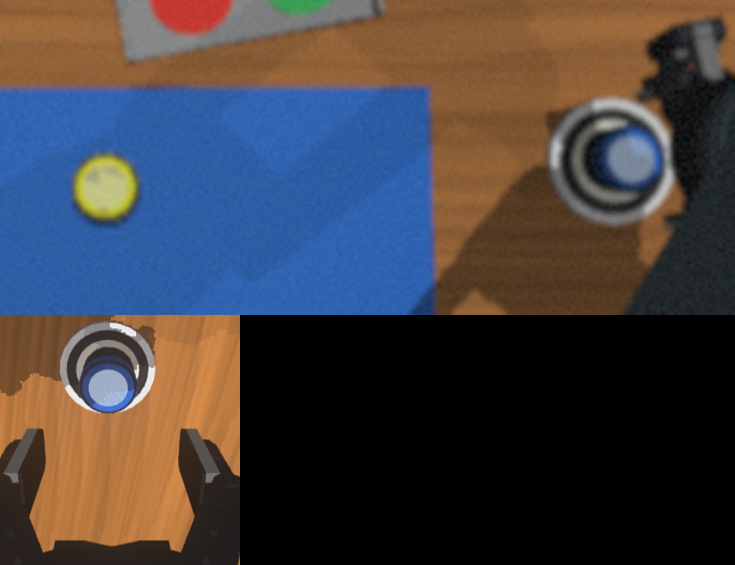

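```bash
python3 -c "
from h import *
print(ray('w5',277,202,.01),ray('w5',278,222,.05)); print(ray('top2',418.7,278.7,.01),ray('top2',426,277.4,.05))"
```

```text
[ 0.46028819 -0.27252965  0.01      ] [ 0.46166053 -0.27480084  0.05      ]
[ 0.45998936 -0.27265452  0.01      ] [ 0.46192487 -0.27518244  0.05      ]
```

Request:
jog_arm(
  commands="0.012 -0.09 0 0 0 0 0.75;0.024 -0.19 0 0 0 0 0.75;0.036 -0.29 -0.01 0 0 0 0.75;0.05 -0.38 -0.02 0 0 0 0.75;0.055 -0.43 -0.02 0 0 0 0.75",
)

```text
t: 18.8
eef_pos: [0.4498, -0.0513, 0.1487]
tool_rot: [-3.141, 0.001, 0.177]
ft_force: [0.5, -1.0, 0.4]
width: 0.0639
```

```bash
python3 -c "
from h import *
to(.4466,.0505,.12)"
```

```text
t 18.8
joint_positions [-0.3608  0.1859  1.9023 -0.      1.0541 -0.5375]
eef_pos [ 0.4498 -0.0513  0.1487]
tool_rot [-3.1413e+00  6.0000e-04  1.7670e-01]
ft_force [ 0.5386 -0.9504  0.355 ]
width 0.0639
shift [ 0.0295 -0.2015  0.0575] turn [-0.0001  0.0002  0.0007] mm 105.81088808883254
```

Blue lens is within about 3 mm of the stand's centre in both views and upright, which is good enough. Yellow lens next.

Request:
jog_arm(
  commands="0.015 -0.09 0 0 0 0.0007 0.75;0.0295 -0.17 0.02 0 0 0.0007 0.75;0.0295 -0.2015 0.05 0 0 0.0007 0.75;0.0295 -0.2015 0.0575 0 0 0.0007 0.75;0.0295 -0.2015 0.0575 0 0 0.0007 0.75",
)

```text
t: 19.3
eef_pos: [0.4453, 0.0507, 0.1184]
tool_rot: [-3.14, 0.004, 0.176]
ft_force: [-1.4, -1.0, 0.9]
width: 0.0639
```

```bash
python3 -c "
from h import *
to(.4466,.0505,.029)"
```

```text
t 19.3
joint_positions [-1.3630e-01  2.2180e-01  1.9466e+00 -3.0000e-04  9.7760e-01 -3.1200e-01]
eef_pos [0.4453 0.0507 0.1184]
tool_rot [-3.1405  0.0043  0.1758]
ft_force [-1.4021 -1.0457  0.8505]
width 0.0639
shift [0.0033 0.001  0.1788] turn [-0.0004  0.0014  0.0004] mm 89.41982638535501
```

Request:
jog_arm(
  commands="0.002 0.001 0.06 0 0.0014 0 0.75;0.0033 0.001 0.12 0 0.0014 0 0.75;0.0033 0.001 0.165 0 0.0014 0 0.75;0.0033 0.001 0.178 0 0.0014 0 0.75;0.0033 0.001 0.178 0 0.0014 0 0.75",
)

```text
t: 19.8
eef_pos: [0.4463, 0.0496, 0.0288]
tool_rot: [-3.14, 0.002, 0.174]
ft_force: [0.1, -0.2, -0.2]
width: 0.0641
```

Request:
jog_arm(
  commands="0 0 0 0 0 0 0.3;0 0 0 0 0 0 0.3;0 0 0 0 0 0 0.3;0 0 0 0 0 0 0.3;0 0 0 0 0 0 0.3",
)

```text
t: 20.3
eef_pos: [0.4476, 0.0491, 0.0302]
tool_rot: [-3.141, -0.001, 0.175]
ft_force: [-1.3, -1.9, 6.6]
width: 0.0405
```

Request:
jog_arm(
  commands="0 0 -0.04 0 0 0 0.3;0 0 -0.1 0 0 0 0.3;0 0 -0.17 0 0 0 0.3;0 0 -0.2 0 0 0 0.3;0 0 -0.2 0 0 0 0.3",
)

```text
t: 20.8
eef_pos: [0.4492, 0.049, 0.1328]
tool_rot: [3.14, -0.007, 0.175]
ft_force: [0.7, -0.3, -1.4]
width: 0.0405
```

```bash
python3 -c "
from h import *
to(.631,-.0285,.13)
snap('wrist','w6')"
```

```text
t 20.8
joint_positions [-1.3950e-01  2.0150e-01  1.9296e+00  7.0000e-04  1.0036e+00 -3.1480e-01]
eef_pos [0.4492 0.049  0.1328]
tool_rot [ 3.14   -0.0068  0.175 ]
ft_force [ 0.6726 -0.2922 -1.3662]
width 0.0405
shift [0.3309 0.2159 0.0082] turn [ 0.0005 -0.0022  0.0001] mm 197.61940854597648
```

View pics/w6.png

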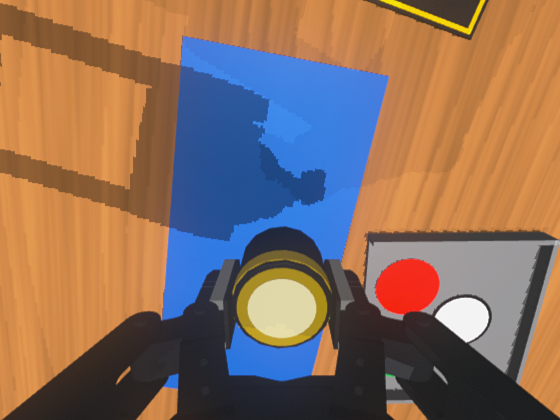

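The yellow lens is held squarely, with its top at (283,306). The white seat is at (462,319) and the red disc at (407,286).

```bash
python3 -c "
from h import *
print(ray('w6',283,306,.143),ray('w6',462,319,.006),ray('w6',407,286,.006))"
```

```text
[0.44865289 0.0510492  0.143     ] [ 0.63104473 -0.02876321  0.006     ] [ 0.57105371 -0.0039671   0.006     ]
```

Request:
jog_arm(
  commands="0.08 0.05 0 0.0005 -0.0022 0 0.3;0.16 0.1 0 0.0005 -0.0022 0 0.3;0.24 0.15 0 0.0005 -0.0022 0 0.3;0.31 0.2 0.005 0.0005 -0.0022 0 0.3;0.33 0.215 0.008 0.0005 -0.0022 0 0.3",
)

```text
t: 21.35
eef_pos: [0.6321, -0.0302, 0.1254]
tool_rot: [-3.141, 0.003, 0.173]
ft_force: [-0.3, 0.6, -0.6]
width: 0.0406
```

```bash
python3 -c "
from h import *
to(.631,-.0285,.06)"
```

```text
t 21.35
joint_positions [-2.2330e-01  5.0720e-01  1.4826e+00 -8.0000e-04  1.1549e+00 -3.9640e-01]
eef_pos [ 0.6321 -0.0302  0.1254]
tool_rot [-3.1411e+00  3.1000e-03  1.7340e-01]
ft_force [-0.306   0.5656 -0.6266]
width 0.0406
shift [-0.0012 -0.0036  0.1308] turn [-0.0002  0.001  -0.0004] mm 65.4209870286388
```

Request:
jog_arm(
  commands="0 0 0.05 0 0.001 0 0.3;-0.001 0 0.1 0 0.001 0 0.3;-0.001 0 0.14 0 0.001 0 0.3;-0.001 0 0.165 0 0.001 0 0.3;-0.001 0 0.172 0 0.001 0 0.3",
)

```text
t: 21.85
eef_pos: [0.6292, -0.0297, 0.0367]
tool_rot: [-3.139, 0.005, 0.174]
ft_force: [-0.6, -0.1, -0.8]
width: 0.0402
```

Request:
jog_arm(
  commands="0 0 0.004 0 0 0 0.3;0 0 0.007 0 0 0 0.3;0 0 0.007 0 0 0 0.3",
)

```text
t: 22.15
eef_pos: [0.6296, -0.0297, 0.0362]
tool_rot: [-3.14, 0.003, 0.174]
ft_force: [-5.2, -0.1, 12.2]
width: 0.0405
```

Request:
jog_arm(
  commands="0 0 0 0 0 0 0.75;0 0 0 0 0 0 0.75;0 0 0 0 0 0 0.75;0 0 0 0 0 0 0.75;0 0 0 0 0 0 0.75",
)

```text
t: 22.65
eef_pos: [0.6296, -0.0297, 0.036]
tool_rot: [-3.14, 0.003, 0.174]
ft_force: [-0.2, -0.3, -0.6]
width: 0.0638
```

Request:
jog_arm(
  commands="0 0 -0.05 0 0 0 0.75;0 0 -0.13 0 0 0 0.75;0 0 -0.22 0 0 0 0.75;0 0 -0.3 0 0 0 0.75;0 0 -0.3 0 0 0 0.75",
)

```text
t: 23.15
eef_pos: [0.6336, -0.0305, 0.193]
tool_rot: [3.138, -0.008, 0.174]
ft_force: [1.1, 0.6, -0.3]
width: 0.0639
```

```bash
python3 -c "
from h import *
snap('wrist','w7')
to(.4425,.2605,.18)"
```

```text
t 23.2
joint_positions [-2.2390e-01  4.4620e-01  1.4133e+00  2.0000e-04  1.2785e+00 -3.9800e-01]
eef_pos [ 0.632  -0.0302  0.1896]
tool_rot [ 3.1404 -0.0034  0.174 ]
ft_force [ 0.0593  0.4124 -0.1622]
width 0.0642
shift [-0.2727 -0.6383  0.0176] turn [ 0.0004 -0.0011 -0.0002] mm 347.17165455040714
```

View pics/w7.png

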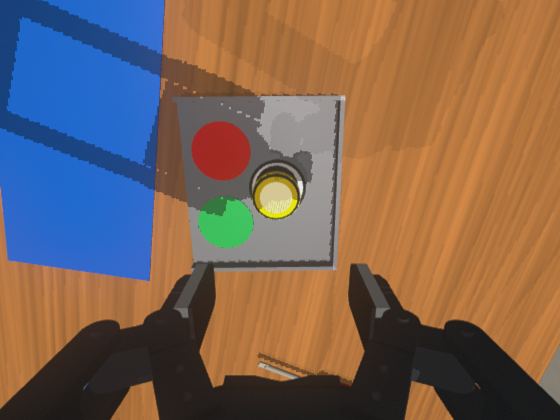

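The yellow lens stands upright on the white place, its top at (276,198) over the seat at about (278,186). I'll fetch the green bottle from where it was released, (0.442,0.260).

```bash
python3 -c "
from h import *
for a in [(221,151,.006),(226,223,.006),(276,198,.046),(278,186,.006)]: print(ray('w7',*a).round(4))"
```

```text
[ 0.5717 -0.0044  0.006 ]
[ 0.585  -0.0761  0.006 ]
[ 0.6291 -0.0296  0.046 ]
[ 0.6306 -0.0288  0.006 ]
```

Request:
jog_arm(
  commands="-0.035 -0.085 0 0.0004 -0.001 0 0.7;-0.075 -0.17 0 0.0004 -0.001 0 0.7;-0.11 -0.26 0 0.0004 -0.001 0 0.7;-0.15 -0.35 0.01 0.0004 -0.001 0 0.7;-0.175 -0.41 0.015 0.0004 -0.001 0 0.7",
)

```text
t: 23.7
eef_pos: [0.507, 0.1587, 0.1795]
tool_rot: [-3.14, 0.004, 0.175]
ft_force: [-0.9, -0.3, -0.5]
width: 0.0602
```

```bash
python3 -c "
from h import *
to(.442,.260,.15)"
```

```text
t 23.7
joint_positions [ 9.2700e-02  2.8640e-01  1.6797e+00  8.0000e-04  1.1795e+00 -8.2800e-02]
eef_pos [0.507  0.1587 0.1795]
tool_rot [-3.1405  0.004   0.1751]
ft_force [-0.9264 -0.2516 -0.5193]
width 0.0602
shift [-0.0924 -0.2222  0.0597] turn [-0.0004  0.0013  0.0002] mm 123.95045669409889
```

Request:
jog_arm(
  commands="-0.035 -0.08 0 0 0.0013 0 0.7;-0.07 -0.16 0.01 0 0.0013 0 0.7;-0.0924 -0.222 0.03 0 0.0013 0 0.7;-0.0924 -0.222 0.06 0 0.0013 0 0.7;-0.0924 -0.222 0.06 0 0.0013 0 0.7",
)

```text
t: 24.2
eef_pos: [0.4391, 0.2601, 0.1468]
tool_rot: [-3.141, 0.006, 0.177]
ft_force: [-0.4, -0.4, -0.3]
width: 0.0597
```

```bash
python3 -c "
from h import *
to(.442,.260,.064)"
```

```text
t 24.2
joint_positions [3.1520e-01 2.8780e-01 1.7689e+00 1.1000e-03 1.0912e+00 1.3730e-01]
eef_pos [0.4391 0.2601 0.1468]
tool_rot [-3.1415  0.0063  0.1774]
ft_force [-0.4371 -0.3538 -0.2823]
width 0.0597
shift [0.0067 0.0012 0.1656] turn [-0.      0.002   0.0009] mm 82.86148723795739
```

Request:
jog_arm(
  commands="0.004 0.001 0.06 0 0.002 0.0009 0.7;0.0067 0.001 0.12 0 0.002 0.0009 0.7;0.0067 0.001 0.155 0 0.002 0.0009 0.7;0.0067 0.001 0.164 0 0.002 0.0009 0.7;0.0067 0.001 0.164 0 0.002 0.0009 0.7",
)

```text
t: 24.7
eef_pos: [0.4419, 0.2594, 0.0642]
tool_rot: [3.141, 0.002, 0.174]
ft_force: [-0.4, -0.0, -1.0]
width: 0.0599
```

Request:
jog_arm(
  commands="0 0 0 0 0 0 0.3;0 0 0 0 0 0 0.3;0 0 0 0 0 0 0.3;0 0 0 0 0 0 0.3;0 0 0 0 0 0 0.3",
)

```text
t: 25.2
eef_pos: [0.4425, 0.2595, 0.0652]
tool_rot: [3.141, 0.0, 0.174]
ft_force: [-1.7, -1.6, 7.2]
width: 0.0387
```

Request:
jog_arm(
  commands="0 0 -0.05 0 0 0 0.3;0 0 -0.12 0 0 0 0.3;0 0 -0.2 0 0 0 0.3;0 0 -0.24 0 0 0 0.3;0 0 -0.24 0 0 0 0.3",
)

```text
t: 25.7
eef_pos: [0.4444, 0.2604, 0.1886]
tool_rot: [-3.141, -0.007, 0.174]
ft_force: [0.7, -0.3, -2.3]
width: 0.0384
```

```bash
python3 -c "
from h import *
to(.585,-.074,.18)"
```

```text
t 25.7
joint_positions [ 3.1320e-01  2.4370e-01  1.7142e+00 -1.0000e-04  1.1765e+00  1.3920e-01]
eef_pos [0.4444 0.2604 0.1886]
tool_rot [-3.1407 -0.0071  0.174 ]
ft_force [ 0.7058 -0.3051 -2.287 ]
width 0.0384
shift [0.161  0.7073 0.0177] turn [-0.0003 -0.0023 -0.0002] mm 362.8106061130805
```

Request:
jog_arm(
  commands="0.02 0.08 0 0 -0.0023 0 0.3;0.04 0.17 0 0 -0.0023 0 0.3;0.06 0.26 0 0 -0.0023 0 0.3;0.08 0.35 0 0 -0.0023 0 0.3;0.098 0.43 0 0 -0.0023 0 0.3",
)

```text
t: 26.2
eef_pos: [0.5296, 0.0552, 0.1869]
tool_rot: [-3.14, 0.002, 0.174]
ft_force: [0.6, 0.3, -1.5]
width: 0.0386
```

```bash
python3 -c "
from h import *
to(.585,-.0725,.15)"
```

```text
t 26.2
joint_positions [-1.0630e-01  2.8060e-01  1.6680e+00  8.0000e-04  1.1956e+00 -2.8030e-01]
eef_pos [0.5296 0.0552 0.1869]
tool_rot [-3.1402e+00  2.3000e-03  1.7370e-01]
ft_force [ 0.56    0.2658 -1.5466]
width 0.0386
shift [0.0651 0.2707 0.0733] turn [-0.0005  0.0007 -0.0003] mm 143.97832720147696
```

Request:
jog_arm(
  commands="0.02 0.08 0 0 0.0007 0 0.3;0.04 0.17 0.01 0 0.0007 0 0.3;0.06 0.25 0.03 0 0.0007 0 0.3;0.0651 0.2707 0.06 0 0.0007 0 0.3;0.0651 0.2707 0.073 0 0.0007 0 0.3",
)

```text
t: 26.7
eef_pos: [0.5838, -0.0738, 0.1467]
tool_rot: [-3.138, 0.004, 0.171]
ft_force: [-0.2, 0.3, -2.2]
width: 0.0384
```

Request:
jog_arm(
  commands="0 0 0 0 0 0 0.3;0 0 0 0 0 0 0.3",
)

```text
t: 26.9
eef_pos: [0.5826, -0.0722, 0.1456]
tool_rot: [-3.136, 0.007, 0.172]
ft_force: [-0.7, 0.9, -2.0]
width: 0.0388
```

```bash
python3 -c "
from h import *
to(.585,-.0725,.070)"
```

```text
t 26.9
joint_positions [-0.3141  0.4155  1.5787  0.0016  1.156  -0.4867]
eef_pos [ 0.5826 -0.0722  0.1456]
tool_rot [-3.1362  0.007   0.172 ]
ft_force [-0.7056  0.9294 -2.0311]
width 0.0388
shift [0.0058 0.0022 0.1511] turn [-0.0017  0.0022 -0.0008] mm 75.59948409075274
```

Request:
jog_arm(
  commands="0.003 0.001 0.05 -0.0017 0.0022 -0.0008 0.3;0.0058 0.002 0.1 -0.0017 0.0022 -0.0008 0.3;0.0058 0.002 0.135 -0.0017 0.0022 -0.0008 0.3;0.0058 0.002 0.147 -0.0017 0.0022 -0.0008 0.3;0.0058 0.002 0.15 -0.0017 0.0022 -0.0008 0.3",
)

```text
t: 27.4
eef_pos: [0.5847, -0.0713, 0.0706]
tool_rot: [-3.141, 0.001, 0.176]
ft_force: [0.1, -0.1, -1.0]
width: 0.0388
```

Request:
jog_arm(
  commands="0 0 0.002 0 0 0 0.3;0 0 0.004 0 0 0 0.3;0 0 0.004 0 0 0 0.3",
)

```text
t: 27.7
eef_pos: [0.5852, -0.0712, 0.0694]
tool_rot: [3.141, -0.001, 0.176]
ft_force: [0.2, -0.2, -2.4]
width: 0.0386
```

Request:
jog_arm(
  commands="0 0.002 0 0 0 0 0.3;0 0.003 0.001 0 0 0 0.3;0 0.003 0.003 0 0 0 0.3;0 0.003 0.004 0 0 0 0.3;0 0.003 0.004 0 0 0 0.3",
)

```text
t: 28.2
eef_pos: [0.586, -0.0732, 0.0692]
tool_rot: [3.14, -0.002, 0.176]
ft_force: [-2.2, 0.0, 9.1]
width: 0.039
```

Request:
jog_arm(
  commands="0 0 0 0 0 0 0.7;0 0 0 0 0 0 0.7;0 0 0 0 0 0 0.7;0 0 0 0 0 0 0.7;0 0 0 0 0 0 0.7",
)

```text
t: 28.7
eef_pos: [0.5859, -0.0731, 0.0689]
tool_rot: [3.14, -0.002, 0.176]
ft_force: [0.2, -0.8, 0.4]
width: 0.0593
```

Request:
jog_arm(
  commands="0 0 -0.05 0 0 0 0.7;0 0 -0.13 0 0 0 0.7;0 0 -0.22 0 0 0 0.7;0 0 -0.23 0 0 0 0.7;0 0 -0.23 0 0 0 0.7",
)

```text
t: 29.2
eef_pos: [0.5866, -0.0733, 0.1858]
tool_rot: [3.138, -0.006, 0.176]
ft_force: [-0.6, -0.6, -1.2]
width: 0.0599
```

```bash
python3 -c "
from h import *
to(.524,.249,.18)"
```

```text
t 29.2
joint_positions [-3.1270e-01  3.7670e-01  1.5311e+00 -3.0000e-04  1.2274e+00 -4.8870e-01]
eef_pos [ 0.5866 -0.0733  0.1858]
tool_rot [ 3.1384 -0.0055  0.1761]
ft_force [-0.6447 -0.5828 -1.1837]
width 0.0599
shift [-0.0105 -0.6566  0.0094] turn [ 0.001  -0.0018  0.0005] mm 328.39215201368614
```

Request:
jog_arm(
  commands="-0.002 -0.09 0 0.001 -0.0018 0 0.7;-0.004 -0.19 0 0.001 -0.0018 0 0.7;-0.006 -0.29 0 0.001 -0.0018 0 0.7;-0.008 -0.38 0 0.001 -0.0018 0 0.7;-0.008 -0.43 0 0.001 -0.0018 0 0.7",
)

```text
t: 29.7
eef_pos: [0.5425, 0.1408, 0.1828]
tool_rot: [-3.14, 0.004, 0.178]
ft_force: [0.0, -0.4, -0.4]
width: 0.06
```

```bash
python3 -c "
from h import *
to(.524,.2492,.15)"
```

```text
t 29.7
joint_positions [ 5.4400e-02  3.3310e-01  1.6038e+00  9.0000e-04  1.2092e+00 -1.2420e-01]
eef_pos [0.5425 0.1408 0.1828]
tool_rot [-3.1401  0.0044  0.1783]
ft_force [ 0.0373 -0.3834 -0.3863]
width 0.06
shift [ 0.0024 -0.2198  0.066 ] turn [-0.0005  0.0014  0.0012] mm 114.75862441781345
```

Request:
jog_arm(
  commands="0.0012 -0.09 0 0 0.0014 0.001 0.7;0.0024 -0.17 0.01 0 0.0014 0.001 0.7;0.0024 -0.22 0.04 0 0.0014 0.001 0.7;0.0024 -0.22 0.066 0 0.0014 0.001 0.7;0.0024 -0.22 0.066 0 0.0014 0.001 0.7",
)

```text
t: 30.2
eef_pos: [0.5215, 0.2489, 0.1461]
tool_rot: [-3.141, 0.007, 0.177]
ft_force: [-0.2, 0.0, 0.7]
width: 0.0598
```

```bash
python3 -c "
from h import *
to(.524,.2492,.066)"
```

```text
t 30.2
joint_positions [2.5180e-01 3.9920e-01 1.6029e+00 1.0000e-03 1.1467e+00 7.4600e-02]
eef_pos [0.5215 0.2489 0.1461]
tool_rot [-3.1412  0.0073  0.1768]
ft_force [-0.2038  0.0348  0.672 ]
width 0.0598
shift [0.0063 0.0003 0.1602] turn [-0.0001  0.0023  0.0007] mm 80.17643162009901
```

Request:
jog_arm(
  commands="0.003 0 0.06 0 0.0023 0.0007 0.7;0.0063 0 0.12 0 0.0023 0.0007 0.7;0.0063 0 0.15 0 0.0023 0.0007 0.7;0.0063 0 0.159 0 0.0023 0.0007 0.7;0.0063 0 0.159 0 0.0023 0.0007 0.7",
)

```text
t: 30.7
eef_pos: [0.5239, 0.2481, 0.066]
tool_rot: [3.142, 0.002, 0.173]
ft_force: [-0.6, 0.6, 1.2]
width: 0.0599
```

Request:
jog_arm(
  commands="0 0 0 0 0 0 0.3;0 0 0 0 0 0 0.3;0 0 0 0 0 0 0.3;0 0 0 0 0 0 0.3;0 0 0 0 0 0 0.3",
)

```text
t: 31.2
eef_pos: [0.5246, 0.2481, 0.0672]
tool_rot: [3.141, -0.0, 0.173]
ft_force: [-2.0, -0.8, 6.5]
width: 0.0386
```

Request:
jog_arm(
  commands="0 0 -0.05 0 0 0 0.3;0 0 -0.12 0 0 0 0.3;0 0 -0.2 0 0 0 0.3;0 0 -0.24 0 0 0 0.3;0 0 -0.24 0 0 0 0.3",
)

```text
t: 31.7
eef_pos: [0.5266, 0.249, 0.1909]
tool_rot: [-3.141, -0.008, 0.174]
ft_force: [1.3, -0.5, -2.1]
width: 0.0389
```

```bash
python3 -c "
from h import *
to(.572,-.0045,.18)"
```

```text
t 31.7
joint_positions [ 2.5030e-01  3.5660e-01  1.5479e+00 -1.0000e-04  1.2293e+00  7.6600e-02]
eef_pos [0.5266 0.249  0.1909]
tool_rot [-3.1411 -0.0078  0.1737]
ft_force [ 1.3018 -0.5243 -2.1213]
width 0.0389
shift [0.0016 0.515  0.0215] turn [-0.0002 -0.0025 -0.0003] mm 257.72406604843576
```

Request:
jog_arm(
  commands="0 0.08 0 0 -0.0025 0 0.3;0 0.17 0.005 0 -0.0025 0 0.3;0 0.26 0.01 0 -0.0025 0 0.3;0 0.35 0.02 0 -0.0025 0 0.3;0 0.4 0.02 0 -0.0025 0 0.3",
)

```text
t: 32.2
eef_pos: [0.5604, 0.049, 0.1783]
tool_rot: [-3.141, 0.004, 0.172]
ft_force: [-0.1, 0.7, -1.3]
width: 0.0385
```

```bash
python3 -c "
from h import *
to(.572,-.0055,.13)"
```

```text
t 32.2
joint_positions [-1.1090e-01  3.4050e-01  1.6051e+00 -4.0000e-04  1.1996e+00 -2.8260e-01]
eef_pos [0.5604 0.049  0.1783]
tool_rot [-3.141   0.0036  0.1719]
ft_force [-0.1216  0.6539 -1.3467]
width 0.0385
shift [0.0045 0.1113 0.0965] turn [-0.0002  0.0011 -0.0008] mm 73.69356954953027
```

Request:
jog_arm(
  commands="0.002 0.06 0 0 0.0011 -0.0008 0.3;0.0045 0.1 0.03 0 0.0011 -0.0008 0.3;0.0045 0.111 0.07 0 0.0011 -0.0008 0.3;0.0045 0.111 0.096 0 0.0011 -0.0008 0.3;0.0045 0.111 0.096 0 0.0011 -0.0008 0.3",
)

```text
t: 32.7
eef_pos: [0.5696, -0.0047, 0.1269]
tool_rot: [-3.138, 0.006, 0.174]
ft_force: [-0.1, 0.6, -1.1]
width: 0.0386
```

```bash
python3 -c "
from h import *
to(.572,-.0055,.073)"
```

```text
t 32.7
joint_positions [-2.0440e-01  4.0660e-01  1.6453e+00  9.0000e-04  1.0966e+00 -3.7900e-01]
eef_pos [ 0.5696 -0.0047  0.1269]
tool_rot [-3.1383  0.0061  0.1741]
ft_force [-0.0626  0.599  -1.0936]
width 0.0386
shift [0.005  0.0028 0.1077] turn [-0.0011  0.002  -0.0001] mm 53.929278650040935
```

Request:
jog_arm(
  commands="0.003 0.002 0.04 -0.001 0.002 0 0.3;0.005 0.0028 0.08 -0.001 0.002 0 0.3;0.005 0.0028 0.1 -0.001 0.002 0 0.3;0.005 0.0028 0.107 -0.001 0.002 0 0.3;0.005 0.0028 0.108 -0.001 0.002 0 0.3",
)

```text
t: 33.2
eef_pos: [0.572, -0.0051, 0.073]
tool_rot: [-3.141, -0.0, 0.175]
ft_force: [-0.2, -0.4, -1.6]
width: 0.0386
```

Request:
jog_arm(
  commands="0 0 0.002 0 0 0 0.3;0 0 0.004 0 0 0 0.3;0 0 0.005 0 0 0 0.3;0 0 0.005 0 0 0 0.3",
)

```text
t: 33.6
eef_pos: [0.5726, -0.0052, 0.0712]
tool_rot: [3.141, -0.001, 0.175]
ft_force: [-0.3, 0.4, 2.0]
width: 0.0386
```

Contact at 0.0712 as predicted, so I'll release, rise and back away to look.

Request:
jog_arm(
  commands="0 0 0 0 0 0 0.7;0 0 0 0 0 0 0.7;0 0 0 0 0 0 0.7;0 0 0 0 0 0 0.7;0 0 0 0 0 0 0.7",
)

```text
t: 34.1
eef_pos: [0.5725, -0.0052, 0.0712]
tool_rot: [3.141, -0.001, 0.175]
ft_force: [-0.1, -0.3, 0.4]
width: 0.0598
```

Request:
jog_arm(
  commands="0 0 -0.05 0 0 0 0.7;0 0 -0.13 0 0 0 0.7;0 0 -0.22 0 0 0 0.7;0 0 -0.31 0 0 0 0.7;0 0 -0.35 0 0 0 0.7",
)

```text
t: 34.6
eef_pos: [0.5739, -0.0054, 0.2511]
tool_rot: [3.139, -0.008, 0.175]
ft_force: [1.4, -0.5, 0.0]
width: 0.0597
```

Request:
jog_arm(
  commands="-0.06 0 0 0 0 0 0.7;-0.14 0 0 0 0 0 0.7;-0.22 0 0 0 0 0 0.7;-0.3 0 0 0 0 0 0.7;-0.3 0 0 0 0 0 0.7",
)

```text
t: 35.1
eef_pos: [0.4217, -0.0311, 0.2495]
tool_rot: [3.14, -0.005, 0.174]
ft_force: [-0.2, -0.4, 0.0]
width: 0.0599
```

```bash
python3 -c "
from h import *
snap('top','top3');snap('scene','scene3');st()
im=cv2.imread('pics/top3.png')
cv2.imwrite('pics/c3.png',cv2.resize(im[150:250,238:348],None,fx=5,fy=5,interpolation=cv2.INTER_CUBIC))"
```

```text
t 35.2
joint_positions [-3.3780e-01  2.6500e-02  1.8110e+00  1.7000e-03  1.2942e+00 -5.1200e-01]
eef_pos [ 0.4261 -0.0316  0.2504]
tool_rot [ 3.1381 -0.0095  0.1738]
ft_force [ 0.5244 -0.2315  0.2839]
width 0.0599
```

View pics/c3.png

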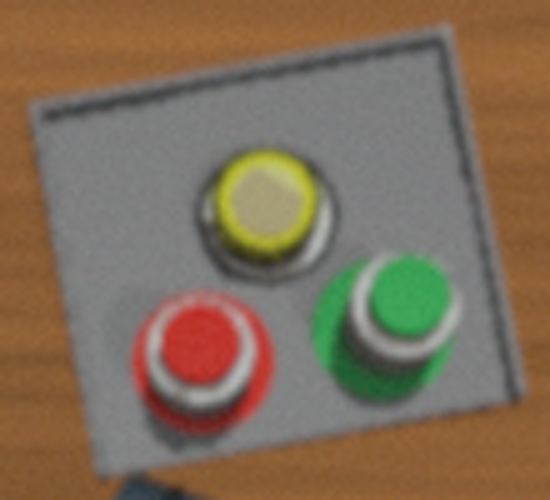

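View pics/scene3.png

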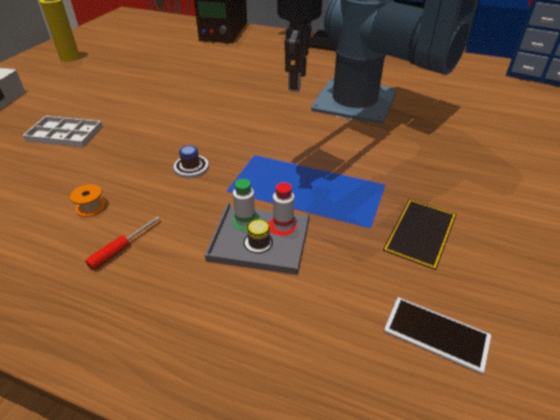

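Red cap is at crop (201,344) against (204,337) at the start, green at (410,297) against (408,297), and yellow at (266,204) against blue's (270,194). All are within 1–4 mm of the original spots and upright. The phone hasn't moved and the arm is clear, so I'm handing in.

```bash
python3 -c "
from h import *
st(); print(hand_in())"
```

```text
t 35.2
joint_positions [-3.3780e-01  2.6500e-02  1.8110e+00  1.7000e-03  1.2942e+00 -5.1200e-01]
eef_pos [ 0.4261 -0.0316  0.2504]
tool_rot [ 3.1381 -0.0095  0.1738]
ft_force [ 0.5244 -0.2315  0.2839]
width 0.0599
the job is handed in; nothing more can be done
None
```

I carried out the task in the order asked and handed it in at 35 s of the 136 s allowed. Hand-in gives no verdict, so success rests on my own checks.

- **Bottles:** both went to the side mat first, and only after the lens swap went back onto their own discs. Compared with the first overhead picture, red is about 3 mm off its starting position and green under 1 mm.
- **Blue lens:** it stands on the lens stand, about 3 mm off the centre in both the wrist and top views.
- **Yellow lens:** it stands on the white place in the organiser. The wrist view put it about 2 mm off centre. It is about 4 mm off where the blue lens stood in the overhead view.
- **Everything else:** the last pictures showed every bottle and lens upright, the phone where it was, and the arm raised clear with nothing in the gripper. The highest force in the move reports was about 13 N.

The measurements disagreed by at most about 8 mm, on the stand between the first scene and top pictures. I settled that with closer wrist views before placing the lens. No check failed.

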